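# Push the drain plate up out of its soaking ring

## Robot

A 7-joint arm with a two-finger parallel gripper is mounted at the origin on the work surface. World frame = base frame: x ahead of the robot, y to its left, z up, the work surface at z = 0. Lengths are in mm, angles in rad, forces in N, time in s.
With the tool pointing down it reaches from about 425 to 950 mm from the base axis. Payload 16.7 kg.
Tool frame: the origin (TCP) lies midway between the tips of the shut fingers; the grasp point (between the pads) lies 19 mm behind it (ctrl.grip_depth is the distance from the TCP to the grasp point, in mm); z points along the fingers, y is the direction in which the jaws open and shut (so a half turn about z gives the same grasp; the last joint's range is limited). The gripper opens to 94 mm and grips with 3 to 60 N. Pads are 16 mm wide; open, the fingers measure 119 mm over their backs; the gripper's body (75 mm by 177 mm) begins 78 mm behind the grasp point.
Start: joints at [-1.389, 0.426, 0.074, 1.606, -0.034, 1.111, -0.067], TCP at [219.88, 638.142, 172.667] pointing down, gripper open.
Joint ranges: [-2.85, 2.85], [-0.5, 2.14], [-1.23, 1.37], [0.21, 2.46], [-1.02, 4.16], [0.16, 2.05], [-2.73, 2.73]. Speed limits (rad/s): [1.89, 1.89, 2.39, 2.39, 3.01, 3.01, 3.01].

## Interface

Orientations are given as a unit quaternion [w, x, y, z].
In Python, from rig import ctrl gives the robot as it stands. The module is installed in compiled form; this text tells all that it offers.
- The arm moves only by the tool jog_arm, never from a script. Its argument "targets" is a list that holds one entry, the list of rows, each a list of 7 numbers: the finger opening in mm, from 0 to 94, then the shift along the tool's x, y, z in mm, then the turn, a rotation vector about the tool's x, y, z in rad. In form: [[[grip, dx, dy, dz, rx, ry, rz], ...]]. A call has 1 to 12 rows; each row shifts and turns the commanded pose from where the row before left it, along the tool's axes as they then stand; what a row does not reach is not made up. A row lasts 1/12 s, in which the tool goes at most 41.7 mm and 7.16 degrees, less where a joint would pass 70% of its speed; a pose out of reach is approached as far as the arm can. A call with a gripper value outside its range is refused whole. The fingers move at their own pace and stop on an object; the grip force is fixed at half the most. Time passes only in rows, so rows that do not move let the fingers close. It gives the time, the measured TCP pose, the force and the opening at its end, in the units of the state.
- ctrl.read_state(): the state, without advancing time (a new reading comes with each control period).
- ctrl.grab_frame(name): name is "scene" or "top"; returns a dict with "pixels" (480x640x3 uint8, red, green, blue), "mtx" (3x3 intrinsics, pixels), "position" and "orientation" of the camera in the world. Camera axes: x right, y down, z forward; pixel columns grow to the right and rows downward; lengths in mm; the calibration is good to about 2 mm. A picture is of the moment at which its call begins. There is no depth.
- ctrl.hand_in(): hands the job in, once; it reports no verdict.
Trained networks look in a picture, given as the dict that the camera call returned (one of the last four; its "shot" number tells which), for a name from the list of things; names that differ only in an ending like _2 or _b are one class to them, and where a whole thing is asked for, a point or a joint stands for the part that bears it (a point fixed in the world has none). Each returns a list of dicts, best first, with "conf" (0 to 1); they miss things now and then, are a little off and sometimes report something else, mostly with a low value. They report only what shows in the picture. A call takes as long as a camera call.
- ctrl.search_frame(picture, label): "xy" ([column, row] in pixels, amid what is visible of it).
- ctrl.silhouettes(picture, label): "region" (480x640 bool, what is visible of it) and "xy" ([column, row] in pixels, amid what is visible of it).
The state is a dict: "clock": time; "joint_positions": joint angles; "qvel": joint speeds; "effort": joint torques, N m; "ee_pos": TCP position; "orientation": TCP orientation; "wrist_force": force on the tool from outside, world axes, zero at the start; "wrist_torque": the same for the moment, N m; "grip_width": finger opening in mm.
Only numpy, scipy, OpenCV 4.12 (cv2) and the standard library are available. Lean on these libraries where they do the work, as an engineer would, in place of code of your own. Each camera call takes 0.05 s, during which the arm holds its last target. There are 200 camera calls.

## Task

The blue drain plate has to come out of its steel soaking ring for cleaning. Set the ring that holds the blue plate down over the black push-up post, all the way onto the grey foot, so that the post pushes the loose plate up through the ring; then take the plate off the post from above and lay it gently, without dropping it, flat in the green tray. The empty ring stays where it is, standing on the foot around the post.

Things in the scene. Friction and masses are not known exactly. Their poses are not given: they have to be found in the camera images.
- ring_blue: Steel soaking ring, loose, 0.08 to 0.17 kg, upright on the desk: a tube of outer diameter 64 mm, inner 59 mm, 32 mm tall, open above. An inward lip at its bottom, 4 mm thick, leaves a hole 47 mm wide; the blue plate lies on this lip. Grip it from above across its outside. Origin: centre of its underside, z up. A twin ring nearby with an orange plate is not wanted.
- plate_blue: Blue plastic drain plate, loose, 0.035 to 0.07 kg: a disc of diameter 55 mm, 10 mm thick, small black dots on top. At the start it lies flat on the lip inside the ring, its top 18 mm below the ring's upper edge, about 2 mm of play all round: no room for fingers and nothing to grip on top. Origin: centre of its underside, z up.
- stand: Stand fixed to the desk: round grey foot, diameter 110 mm, 6 mm thick, with an upright black post in its middle, diameter 26 mm, flat top 54 mm above the desk. The post passes the ring's hole with 10 mm to spare all round, but not the plate: with the ring on the foot, the plate lies loose on the post, its underside 54 mm above the desk, 16 mm above the ring's top. Origin: centre of its underside.
- tray: Shallow open green plastic tray, fixed to the desk: 220 mm along its x, 180 mm along its y, 30 mm tall, walls and floor 5 mm thick. Origin: centre of its underside, on the desk; its inner floor is 5 mm above the origin.

How it is judged (in metres and radians):
On the way:
1. the ring is down on the stand's foot around the post, and its blue plate lies on the post's top, above the ring (z of ring_blue in the frame of stand below 0.012 m and horizontal distance between each of ring_blue, plate_blue and stand below 0.02 m and angle between each of ring_blue, plate_blue's own z axis and vertical below 0.17 rad and z of plate_blue in the frame of stand between 0.048 and 0.06 m), for 0.2 s.
At the end, for the whole second after the job is handed in: the blue plate lies flat (within 10 degrees) and at rest on the tray's floor (underside within 7 mm of it, anywhere inside the walls), and its ring stands upright (within 10 degrees) and at rest on the stand's foot (within 6 mm of it) around the post (centres within 20 mm) (z of ring_blue in the frame of stand below 0.012 m and horizontal distance between ring_blue and stand below 0.02 m and angle between each of ring_blue, plate_blue's own z axis and vertical below 0.17 rad and z of plate_blue in the frame of tray between 0 and 0.012 m and x of plate_blue in the frame of tray between -0.09 and 0.09 m and y of plate_blue in the frame of tray between -0.07 and 0.07 m and linear speed of each of plate_blue, ring_blue below 0.02 m/s); the robot touches nothing.
It fails at once if the plate, out of its ring and let go, falls faster than 0.8 m/s (a drop of more than about 30 mm) (contact force between the fingers and plate_blue below 0.05 N and linear speed of plate_blue above 0.8 m/s and horizontal distance between plate_blue and ring_blue above 0.06 m).
It also fails if it takes over 56 s, if anything falls off the work surface, if the arm or the gripper's body presses on something with over 40 N, if the wrist force passes 120 N, or if a joint passes its speed limit or range.

## Working session

There is one attempt and no reset: what is moved stays moved. The work goes in short steps, Python scripts to look and compute and a tool call to move; the robot and the scene stay as the last step left them, time stands still between calls to the robot, and variables do not carry over. Pictures are saved under pics/ and viewed, about 8 in all and at most 12, crops included, and the job is handed in when it is done.

Besides the shell and the picture viewer there is one more tool, called after "Call:" by a JSON object that holds its "op" and its "data", one argument or row to a line. jog_arm: Moves the arm, as the interface text tells. Its arguments: {"type":"object","properties":{"targets":{"type":"array","items":{"type":"array","items":{"type":"array","items":{"type":"number"}}}}},"required":["targets"]}

```bash
mkdir -p pics
cat > h.py <<'E'
import numpy as np, cv2
from rig import ctrl
from scipy.spatial.transform import Rotation as R
def rot(q): return R.from_quat([q[1],q[2],q[3],q[0]]).as_matrix()
def ray(f,uv):
    d=rot(f["orientation"])@np.linalg.inv(f["mtx"])@np.array([uv[0],uv[1],1.]); return np.array(f["position"],float),d
def at(f,uv,z):
    p,d=ray(f,uv); return (p+d*(z-p[2])/d[2]).round(1)
def save(f,n,crop=None,s=1):
    im=f["pixels"][:,:,::-1]
    if crop: im=im[crop[1]:crop[3],crop[0]:crop[2]]
    cv2.imwrite("pics/"+n,cv2.resize(im,None,fx=s,fy=s))
def show():
    s=ctrl.read_state(); print({k:np.round(s[k],3).tolist() for k in("clock","ee_pos","orientation","wrist_force","grip_width","joint_positions")})
E
python3 - <<'E'
from h import *
show(); ims=[]
for c in("scene","top"):
    f=ctrl.grab_frame(c); print(c,f["position"],f["orientation"]); ims.append(f["pixels"])
    for n,z in(("ring_blue",32),("plate_blue",14),("stand",6),("tray",20)):
        for r in ctrl.silhouettes(f,n)[:3]:
            m=r["region"]; v,u=np.where(m); c2=((u.min()+u.max())/2,(v.min()+v.max())/2)
            print(n,round(r["conf"],2),np.round(r["xy"]),[u.min(),u.max(),v.min(),v.max()],at(f,c2,z))
im=np.vstack(ims)
cv2.imwrite("pics/a.png",cv2.cvtColor(np.hstack(ims),cv2.COLOR_RGB2BGR)[:, :])
cv2.imwrite("pics/a_s.png",ims[0][:,:,::-1]);cv2.imwrite("pics/a_t.png",ims[1][:,:,::-1])
E
```

```text
{'clock': 0.0, 'ee_pos': [219.744, 637.728, 171.985], 'orientation': [-0.0, 0.165, 0.986, -0.001], 'wrist_force': [0.148, 0.0, -0.25], 'grip_width': 93.843, 'joint_positions': [-1.389, 0.427, 0.074, 1.607, -0.034, 1.111, -0.067]}
scene [1324.59668369  270.18143617  602.04699188] [-0.26777412  0.5013405   0.7288898  -0.38167314]
ring_blue 0.76 [166. 243.] [np.int64(149), np.int64(184), np.int64(224), np.int64(255)] [ 643.6 -283.5   32. ]
plate_blue 0.67 [163. 236.] [np.int64(155), np.int64(178), np.int64(233), np.int64(241)] [ 614.8 -305.8   14. ]
stand 0.87 [366. 258.] [np.int64(335), np.int64(395), np.int64(233), np.int64(278)] [523.5  63.6   6. ]
tray 0.79 [490. 290.] [np.int64(422), np.int64(552), np.int64(232), np.int64(345)] [558.3 286.6  20. ]
top [4.21041997e+02 4.99776641e-01 8.25355252e+02] [-0.05693221  0.71468219 -0.69509683  0.05318346]
ring_blue 0.79 [464. 206.] [np.int64(458), np.int64(498), np.int64(183), np.int64(219)] [ 618.  -291.7   32. ]
plate_blue 0.85 [477. 201.] [np.int64(465), np.int64(491), np.int64(188), np.int64(214)] [ 622.5 -298.4   14. ]
stand 0.91 [283. 245.] [np.int64(253), np.int64(309), np.int64(218), np.int64(275)] [527.2  68.9   6. ]
stand 0.52 [478. 202.] [np.int64(465), np.int64(491), np.int64(188), np.int64(214)] [ 624.5 -301.3    6. ]
tray 0.77 [160. 243.] [np.int64(103), np.int64(217), np.int64(178), np.int64(303)] [530.4 291.1  20. ]
```

View pics/a_s.png

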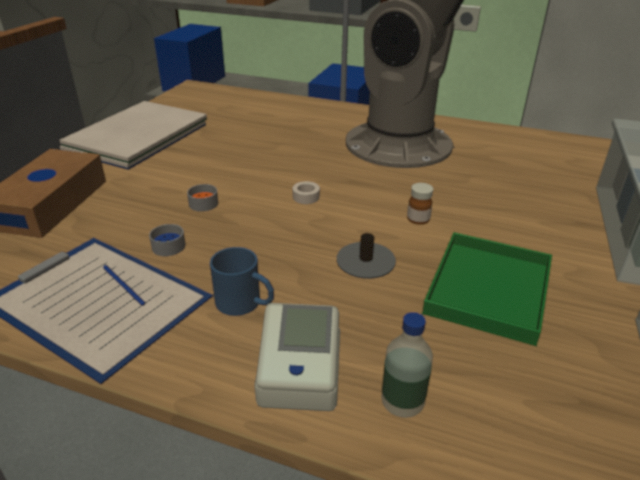

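View pics/a_t.png

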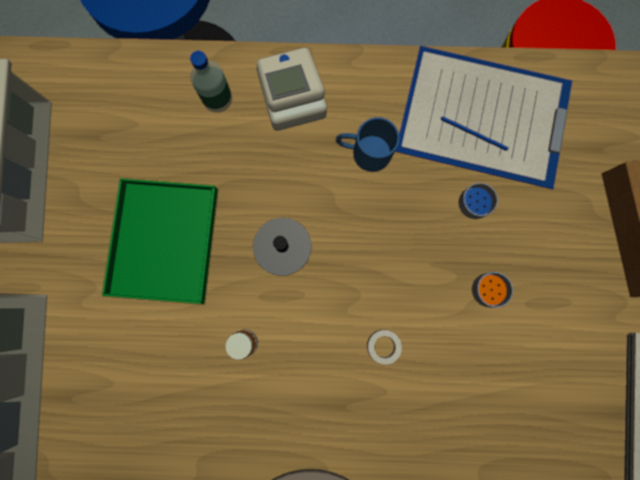

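The scene view shows the blue-plate ring at (167,240), the orange twin at (203,197), the stand at (366,258) and the tray at (490,288). In the top view they are at (478,201), (492,290), (282,246) and (160,242). The network detections match both views, so next I'll fit the positions with a model.

```bash
cat >> h.py <<'E'
from scipy.optimize import minimize
def cyl(r,z): 
    a=np.linspace(0,2*np.pi,60); return np.c_[r*np.cos(a),r*np.sin(a),0*a+z]
MOD={"ring":np.vstack([cyl(32,0),cyl(32,32)]),"stand":np.vstack([cyl(55,0),cyl(55,6),cyl(13,54)]),
 "tray":np.array([[sx*110,sy*90,z] for sx in(-1,1) for sy in(-1,1) for z in(0,30)],float),"plate":np.vstack([cyl(27.5,0),cyl(27.5,10)])}
def proj(f,P):
    Q=(P-np.array(f["position"]))@rot(f["orientation"])@np.array(f["mtx"]).T; return Q[:,:2]/Q[:,2:]
def hullmask(p):
    m=np.zeros((1920,2560),np.uint8); cv2.fillConvexPoly(m,cv2.convexHull(np.round((p+.5)*4*16).astype(np.int32)),1,shift=4); return m
def fit(fs,masks,mod,x0,yaw=False,z=0.):
    H=[]
    for m in masks:
        c=np.argwhere(m)[:,::-1]; pts=np.vstack([c+d for d in([-.5,-.5],[.5,-.5],[-.5,.5],[.5,.5])]); H.append(hullmask(cv2.convexHull(pts.astype(np.float32))[:,0]))
    def cost(x):
        a=x[2]/20 if yaw else 0; c,s=np.cos(a),np.sin(a)
        P=mod@np.array([[c,s,0],[-s,c,0],[0,0,1]])+[x[0],x[1],z]
        return sum(np.mean(h!=hullmask(proj(f,P)))/h.mean() for f,h in zip(fs,H))
    n=3 if yaw else 2
    r=minimize(cost,np.array(list(x0)+[0]*(n-len(x0)),float),method="Nelder-Mead",options=dict(initial_simplex=np.vstack([x0+[0]*(n-len(x0))]*(n+1))+np.vstack([np.zeros(n),8*np.eye(n)]),xatol=.1,maxiter=60))
    return r.x.round(1),round(r.fun,3)
E
python3 - <<'E'
from h import *
fs=[ctrl.grab_frame(c) for c in("scene","top")]
g=lambda f,n:ctrl.silhouettes(f,n)[0]["region"]
for k,names,x0 in(("ring",("ring_blue","plate_blue"),[620,-295]),("stand",("stand",),[525,66]),("tray",("tray",),[535,290])):
    ms=[np.any([g(f,n) for n in names],axis=0) for f in fs]
    for i in([0],[1],[0,1]): print(k,i,fit([fs[j] for j in i],[ms[j] for j in i],MOD[k],x0,k=="tray"))
E
```

```text
ring [0] (array([ 623.7, -298.8]), np.float64(0.032))
ring [1] (array([ 621.9, -295.7]), np.float64(0.046))
ring [0, 1] (array([ 623.2, -297.8]), np.float64(0.137))
stand [0] (array([529.3,  65.7]), np.float64(0.023))
stand [1] (array([528.4,  68.4]), np.float64(0.015))
stand [0, 1] (array([528.9,  67. ]), np.float64(0.063))
tray [0] (array([532.7, 288.4,  -1.1]), np.float64(0.024))
tray [1] (array([531.4, 290. ,  -1. ]), np.float64(0.013))
tray [0, 1] (array([532. , 289.4,  -1.1]), np.float64(0.041))
```

Call:
{"op": "jog_arm", "data": {
  "targets": [
    [[94,-24.5,-26.9,0,0,0,0],[94,-24.5,-26.9,0,0,0,0],[94,-24.5,-26.9,0,0,0,0],[94,-24.5,-26.9,0,0,0,0],[94,-24.5,-26.9,0,0,0,0],[94,-24.5,-26.9,0,0,0,0],[94,-24.5,-26.9,0,0,0,0],[94,-24.5,-26.9,0,0,0,0],[94,-24.5,-26.9,0,0,0,0],[94,-24.5,-26.9,0,0,0,0],[94,-24.5,-26.9,0,0,0,0],[94,-24.5,-26.9,0,0,0,0]]
  ]
}}

```text
clock: 2.0
ee_pos: [393.1, 235.5, 173.0]
orientation: [0.0, 0.165, 0.986, 0.0]
wrist_force: [1.3, 0.2, 1.1]
grip_width: 93.8
```

Call:
{"op": "jog_arm", "data": {
  "targets": [
    [[94,-24.5,-26.9,0,0,0,0],[94,-24.5,-26.9,0,0,0,0],[94,-24.5,-26.9,0,0,0,0],[94,-24.5,-26.9,0,0,0,0],[94,-24.5,-26.9,0,0,0,0],[94,-24.5,-26.9,0,0,0,0],[94,-24.5,-26.9,0,0,0,0],[94,-24.5,-26.9,0,0,0,0],[94,-24.5,-26.9,0,0,0,0],[94,-24.5,-26.9,0,0,0,0],[94,-24.5,-26.9,0,0,0,0],[94,-24.5,-26.9,0,0,0,0]]
  ]
}}

```text
clock: 3.0
ee_pos: [566.0, -165.5, 172.8]
orientation: [0.0, 0.165, 0.986, 0.0]
wrist_force: [0.3, 1.2, -0.3]
grip_width: 93.8
```

Call:
{"op": "jog_arm", "data": {
  "targets": [
    [[94,-24.5,-26.9,0,0,0,0],[94,-24.5,-26.9,0,0,0,0],[94,-24.5,-26.9,20,0,0,0],[94,-24.5,-26.9,30,0,0,0],[94,0,0,30,0,0,0],[94,0,0,20,0,0,0],[94,0,0,0,0,0,0],[94,0,0,0,0,0,0]]
  ]
}}

```text
clock: 3.67
ee_pos: [620.9, -293.4, 75.7]
orientation: [-0.001, 0.165, 0.986, 0.0]
wrist_force: [0.8, -1.0, 1.0]
grip_width: 94.4
```

Run:
```python
from h import *
show()
f=ctrl.grab_frame("top"); g=ctrl.grab_frame("scene")
a=cv2.resize(f["pixels"][140:300,390:590],None,fx=2,fy=2); b=cv2.resize(g["pixels"][140:300,70:270],None,fx=2,fy=2)
cv2.imwrite("pics/b.png",np.hstack([a,b])[:,:,::-1])
```

```text
{'clock': 3.667, 'ee_pos': [620.86, -293.418, 75.747], 'orientation': [-0.001, 0.165, 0.986, 0.0], 'wrist_force': [0.84, -0.973, 0.951], 'grip_width': 94.407, 'joint_positions': [-0.044, 0.599, 0.564, 1.682, -0.373, 0.972, 1.894]}
```

View pics/b.png

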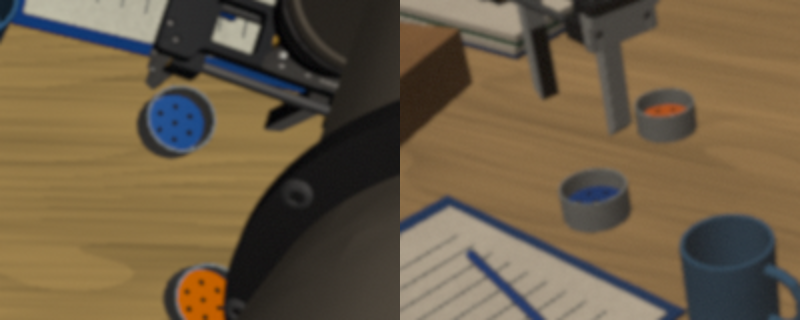

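The left half of the picture (top camera) shows the blue ring at about (176,121), with the fingers above and to its right. That matches the parallax expected for fingers at 76 mm. The right half (scene) shows the tips straddling the space above the ring at (595,200). I'll descend now.

Call:
{"op": "jog_arm", "data": {
  "targets": [
    [[94,-3,-2.7,15,0,0,0],[94,0,0,20,0,0,0],[94,0,0,20,0,0,0],[94,0,0,10,0,0,0],[94,0,0,5,0,0,0],[94,0,0,0,0,0,0],[64,0,0,0,0,0,0],[64,0,0,0,0,0,0],[55,0,0,0,0,0,0],[55,0,0,0,0,0,0],[55,0,0,0,0,0,0],[55,0,0,0,0,0,0]]
  ]
}}

```text
clock: 4.77
ee_pos: [623.5, -297.1, 6.5]
orientation: [0.0, 0.165, 0.986, -0.0]
wrist_force: [0.6, 0.1, -0.7]
grip_width: 57.7
```

Run:
```python
from h import *
show()
f=ctrl.grab_frame("top"); g=ctrl.grab_frame("scene");show()
a=cv2.resize(f["pixels"][140:300,390:590],None,fx=2,fy=2); b=cv2.resize(g["pixels"][140:300,70:270],None,fx=2,fy=2)
cv2.imwrite("pics/c.png",np.hstack([a,b])[:,:,::-1])
```

```text
{'clock': 4.767, 'ee_pos': [623.489, -297.121, 6.492], 'orientation': [0.0, 0.165, 0.986, -0.0], 'wrist_force': [0.609, 0.114, -0.658], 'grip_width': 57.704, 'joint_positions': [-0.007, 0.681, 0.518, 1.712, -0.424, 0.862, 1.934]}
{'clock': 4.867, 'ee_pos': [623.357, -297.092, 6.282], 'orientation': [0.0, 0.165, 0.986, -0.0], 'wrist_force': [-0.659, -0.225, -0.675], 'grip_width': 55.597, 'joint_positions': [-0.007, 0.681, 0.518, 1.712, -0.424, 0.862, 1.934]}
```

View pics/c.png

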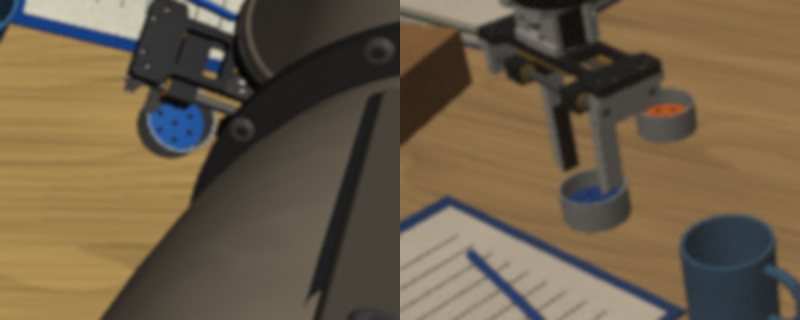

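Run:
```python
from h import *
s=ctrl.read_state(); T=rot(s["orientation"]); p=np.array(s["ee_pos"]); print(T.round(3))
w=s["grip_width"]/2
P=np.array([p,p+T[:,1]*w,p-T[:,1]*w,p-T[:,2]*60+T[:,1]*w,p-T[:,2]*60-T[:,1]*w,p-T[:,2]*97])
out=[]
for n,o in(("top",(390,140)),("scene",(70,140))):
    f=ctrl.grab_frame(n); q=(proj(f,P)-o); print(n,(q*2).round())
    im=cv2.resize(f["pixels"][o[1]:o[1]+160,o[0]:o[0]+200],None,fx=2,fy=2)
    for i,u in enumerate(q*2): cv2.drawMarker(im,tuple(int(v) for v in u),[(255,0,0),(255,255,0),(0,255,0),(255,255,0),(0,255,0),(255,0,255)][i],cv2.MARKER_CROSS,9,1)
    out.append(im)
    for l in("ring_blue","plate_blue"):
        print(l,[(round(r["conf"],2),((np.array(r["xy"])-o)*2).round()) for r in ctrl.search_frame(f,l)[:2]])
cv2.imwrite("pics/d.png",np.hstack(out)[:,:,::-1])
```

```text
[[-0.945  0.326  0.   ]
 [ 0.326  0.945 -0.   ]
 [-0.    -0.    -1.   ]]
top [[172. 123.]
 [144. 113.]
 [200. 133.]
 [166.  96.]
 [226. 118.]
 [213.  96.]]
ring_blue [(0.94, array([162., 135.]))]
plate_blue [(0.9, array([175., 125.]))]
scene [[197. 207.]
 [215. 218.]
 [179. 197.]
 [206. 164.]
 [169. 144.]
 [181. 119.]]
ring_blue [(0.59, array([180., 206.]))]
plate_blue [(0.59, array([188., 190.])), (0.53, array([836., 298.]))]
```

View pics/d.png

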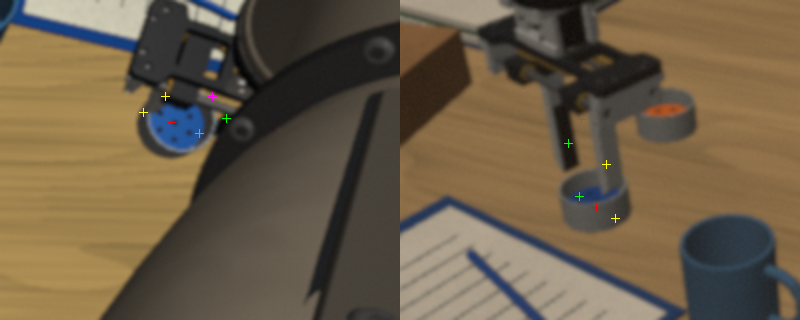

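The fingers closed to 55 mm above the rim. In the scene view the real tips, at about (570,165) and (608,190), sit some 30 px higher in the image than predicted. I'll triangulate the tips from the earlier open view.

Run:
```python
from h import *
ft,fs=ctrl.grab_frame("top"),ctrl.grab_frame("scene")
def tri(a,b):
    A=[];B=[]
    for f,u,o in((ft,a,(390,140)),(fs,b,(70,140))):
        p,d=ray(f,np.array(u)/2+o); d/=np.linalg.norm(d); M=np.eye(3)-np.outer(d,d); A.append(M);B.append(M@p)
    x=np.linalg.solve(sum(A),sum(B)); return x.round(1),[round(np.linalg.norm(M@x-m),1) for M,m in zip(A,B)]
T=rot([0,.165,.986,0])
p=np.array([620.9,-293.4,75.7])
P=[p+T[:,1]*47,p-T[:,1]*47]
print("pred",np.round(P),(2*(proj(ft,np.array(P))-(390,140))).round(),(2*(proj(fs,np.array(P))-(70,140))).round())
print(tri((150,85),(215,132)),tri((268,128),(145,97)))
for dz in(0,15,30): 
    q=np.array([623.4,-297,6.3+dz]); print(dz,(2*(proj(fs,np.array([q+T[:,1]*28,q-T[:,1]*28]))-(70,140))).round().tolist())
```

```text
pred [[ 636. -249.   76.]
 [ 606. -338.   76.]] [[144.  89.]
 [248. 126.]] [[223. 162.]
 [160. 128.]]
(array([ 633.8, -249.1,  104.1]), [np.float64(4.9), np.float64(4.9)]) (array([ 599.9, -347.6,  101.6]), [np.float64(4.6), np.float64(4.6)])
0 [[216.0, 218.0], [179.0, 197.0]]
15 [[213.0, 205.0], [176.0, 184.0]]
30 [[211.0, 192.0], [174.0, 171.0]]
```

Triangulation puts the tips about 28–30 mm higher than the reported TCP, while x and y agree. I'll open and go down slowly, watching the force.

Call:
{"op": "jog_arm", "data": {
  "targets": [
    [[94,0,0,0,0,0,0],[94,0,0,0,0,0,0],[94,0,0,0,0,0,0],[94,0,0,0,0,0,0],[94,0,0,0,0,0,0],[94,0,0,0,0,0,0],[94,0,0,2,0,0,0],[94,0,0,2,0,0,0],[94,0,0,2,0,0,0],[94,0,0,2,0,0,0],[94,0,0,0,0,0,0]]
  ]
}}

```text
clock: 6.18
ee_pos: [623.0, -297.0, -2.4]
orientation: [-0.0, 0.165, 0.986, 0.0]
wrist_force: [-0.2, 0.1, 0.2]
grip_width: 94.1
```

Call:
{"op": "jog_arm", "data": {
  "targets": [
    [[94,0,0,3,0,0,0],[94,0,0,3,0,0,0],[94,0,0,3,0,0,0],[94,0,0,3,0,0,0],[94,0,0,3,0,0,0],[94,0,0,2,0,0,0],[94,0,0,0,0,0,0]]
  ]
}}

```text
clock: 6.77
ee_pos: [623.1, -297.0, -19.4]
orientation: [-0.0, 0.165, 0.986, 0.0]
wrist_force: [-0.2, 0.3, 0.1]
grip_width: 94.3
```

Run:
```python
from h import *
show()
f=ctrl.grab_frame("scene")
save(f,"e.png",(110,180,230,270),5)
T=rot([0,.165,.986,0]); p=np.array(ctrl.read_state()["ee_pos"])
for dz in (20,25,30,35): print(dz,(5*(proj(f,np.array([p+T[:,1]*47+[0,0,dz],p-T[:,1]*47+[0,0,dz]]))-(110,180))).round().tolist())
```

```text
{'clock': 6.767, 'ee_pos': [623.073, -296.975, -19.39], 'orientation': [-0.0, 0.165, 0.986, 0.0], 'wrist_force': [-0.247, 0.348, 0.114], 'grip_width': 94.326, 'joint_positions': [0.006, 0.712, 0.5, 1.721, -0.441, 0.822, 1.948]}
20 [[374.0, 376.0], [220.0, 285.0]]
25 [[372.0, 365.0], [218.0, 274.0]]
30 [[370.0, 354.0], [216.0, 264.0]]
35 [[368.0, 343.0], [214.0, 253.0]]
```

View pics/e.png

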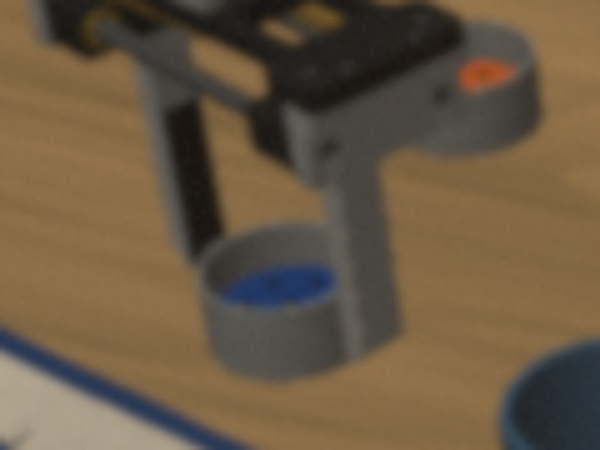

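The fingers now straddle the ring at about (270,320), with the right tip at about (350–400,345). That makes the tip height about 11 mm, so the TCP reading is about 30 mm too low. I'll go 5 mm lower and close.

Call:
{"op": "jog_arm", "data": {
  "targets": [
    [[94,0,0,2.5,0,0,0],[94,0,0,2.5,0,0,0],[55,0,0,0,0,0,0],[55,0,0,0,0,0,0],[55,0,0,0,0,0,0],[55,0,0,0,0,0,0],[55,0,0,0,0,0,0],[55,0,0,0,0,0,0],[55,0,0,0,0,0,0],[55,0,0,0,0,0,0]]
  ]
}}

```text
clock: 7.65
ee_pos: [623.4, -297.1, -23.7]
orientation: [0.0, 0.165, 0.986, -0.0]
wrist_force: [-0.4, 0.8, 2.2]
grip_width: 64.4
```

Call:
{"op": "jog_arm", "data": {
  "targets": [
    [[50,0,0,-3,0,0,0],[50,0,0,-8,0,0,0],[50,0,0,-14,0,0,0],[50,0,0,-18,0,0,0],[50,0,0,-18,0,0,0],[50,0,0,-18,0,0,0],[50,0,0,-18,0,0,0],[50,4,7,-13,0,0,0],[50,9,13,0,0,0,0],[50,13,20,0,0,0,0],[50,17,25,0,0,0,0],[50,17,25,0,0,0,0]]
  ]
}}

```text
clock: 8.65
ee_pos: [595.3, -191.3, 86.9]
orientation: [0.0, 0.166, 0.986, 0.0]
wrist_force: [0.4, 1.3, -1.7]
grip_width: 64.3
```

Call:
{"op": "jog_arm", "data": {
  "targets": [
    [[50,17,26,0,0,0,0],[50,17,26,0,0,0,0],[50,17,26,0,0,0,0],[50,17,26,0,0,0,0],[50,17,26,0,0,0,0],[50,17,26,0,0,0,0],[50,17,26,0,0,0,0],[50,13,20,0,0,0,0],[50,9,13,0,0,0,0],[50,6,8,0,0,0,0],[50,0,0,0,0,0,0],[50,0,0,0,0,0,0]]
  ]
}}

```text
clock: 9.65
ee_pos: [529.6, 66.1, 86.6]
orientation: [0.0, 0.165, 0.986, 0.0]
wrist_force: [0.4, 0.8, -1.4]
grip_width: 64.3
```

Run:
```python
from h import *
show()
fs=[ctrl.grab_frame(c) for c in("scene","top")]
p=ctrl.read_state()["ee_pos"]
o=[]
for f in fs:
    rs=[ctrl.silhouettes(f,n)[:1] for n in("ring_blue","plate_blue","stand")]
    print([[ (round(r["conf"],2),np.round(r["xy"]).tolist(),int(r["region"].sum())) for r in x] for x in rs])
    print("ring pred",proj(f,np.array([[p[0],p[1],p[2]+24.2],[p[0],p[1],p[2]+56.2],[529,67,54]])).round().tolist())
a=fs[0]["pixels"][130:310,270:470]; b=fs[1]["pixels"][130:310,190:390]
cv2.imwrite("pics/f.png",cv2.resize(np.hstack([a,b]),None,fx=2,fy=2)[:,:,::-1])
```

```text
{'clock': 9.65, 'ee_pos': [529.635, 66.07, 86.564], 'orientation': [0.0, 0.165, 0.986, 0.0], 'wrist_force': [0.374, 0.811, -1.367], 'grip_width': 64.294, 'joint_positions': [-0.721, 0.336, 0.579, 2.031, -0.245, 0.84, 1.236]}
[[(0.92, [365.0, 201.0], 832)], [(0.56, [366.0, 199.0], 115)], [(0.63, [365.0, 257.0], 1819)]]
ring pred [[368.0, 209.0], [369.0, 193.0], [367.0, 236.0]]
[[], [], []]
ring pred [[278.0, 237.0], [277.0, 233.0], [280.0, 242.0]]
```

View pics/f.png

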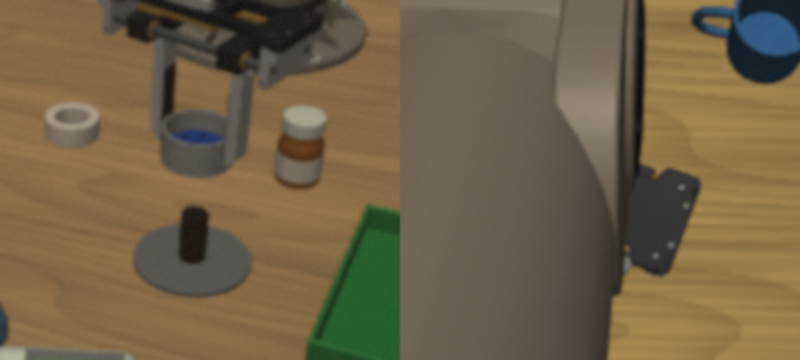

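The left half of the picture (scene) shows the ring held level with the blue plate inside at (197,140), above the post top at (194,212). The ring position agrees with the prediction. The top camera is blocked by the arm. I'll lower it now.

Call:
{"op": "jog_arm", "data": {
  "targets": [
    [[50,0.5,0.5,10,0,0,0],[50,0,0,16,0,0,0],[50,0,0,16,0,0,0],[50,0,0,10,0,0,0],[50,0,0,6,0,0,0],[50,0,0,6,0,0,0],[50,0,0,6,0,0,0],[50,0,0,6,0,0,0],[50,0,0,6,0,0,0],[50,0,0,6,0,0,0],[50,0,0,6,0,0,0],[50,0,0,0,0,0,0]]
  ]
}}

```text
clock: 11.05
ee_pos: [528.7, 66.8, -8.9]
orientation: [-0.001, 0.165, 0.986, -0.0]
wrist_force: [-0.3, -0.3, -1.4]
grip_width: 64.4
```

Call:
{"op": "jog_arm", "data": {
  "targets": [
    [[50,0,0,2,0,0,0],[50,0,0,2,0,0,0],[50,0,0,2,0,0,0],[50,0,0,2,0,0,0],[50,0,0,1,0,0,0],[50,0,0,0,0,0,0]]
  ]
}}

```text
clock: 11.55
ee_pos: [529.2, 66.9, -17.0]
orientation: [-0.0, 0.165, 0.986, -0.0]
wrist_force: [-0.6, -0.7, -1.2]
grip_width: 64.1
```

Call:
{"op": "jog_arm", "data": {
  "targets": [
    [[50,0,0,1,0,0,0],[50,0,0,1,0,0,0],[50,0,0,0,0,0,0]]
  ]
}}

```text
clock: 11.8
ee_pos: [529.5, 67.0, -17.9]
orientation: [-0.0, 0.165, 0.986, 0.0]
wrist_force: [-6.3, 0.1, 22.2]
grip_width: 64.0
```

Call:
{"op": "jog_arm", "data": {
  "targets": [
    [[60,0,0,-1,0,0,0],[68,0,0,0,0,0,0],[80,0,0,0,0,0,0],[94,0,0,0,0,0,0],[94,0,0,0,0,0,0],[94,0,0,0,0,0,0],[94,0,0,0,0,0,0],[94,0,0,-8,0,0,0],[94,0,0,-14,0,0,0],[94,0,0,-14,0,0,0],[94,0,0,0,0,0,0],[94,0,0,0,0,0,0]]
  ]
}}

```text
clock: 12.8
ee_pos: [529.8, 67.2, 19.0]
orientation: [0.001, 0.165, 0.986, 0.0]
wrist_force: [-0.6, 0.2, -0.2]
grip_width: 93.9
```

Run:
```python
from h import *
show()
f=ctrl.grab_frame("scene")
p=np.array(ctrl.read_state()["ee_pos"]); T=rot([0,.165,.986,0]); o=(310,190)
m=[ctrl.silhouettes(f,n)[:1] for n in("ring_blue","plate_blue")]
for x,z,r,zm in zip(m,(6,54),("ring","plate"),(0,0)):
    if x: print(r,x[0]["conf"],fit([f],[x[0]["region"]],MOD[r],[529,67],z=z))
for dz in (25,30,35): print(dz,(5*(proj(f,np.array([p+T[:,1]*47+[0,0,dz],p-T[:,1]*47+[0,0,dz]]))-o)).round().tolist())
save(f,"g.png",(310,190,430,290),5)
```

```text
{'clock': 12.8, 'ee_pos': [529.811, 67.188, 18.972], 'orientation': [0.001, 0.165, 0.986, 0.0], 'wrist_force': [-0.553, 0.164, -0.231], 'grip_width': 93.904, 'joint_positions': [-0.664, 0.441, 0.519, 2.075, -0.334, 0.704, 1.309]}
ring 0.58 (array([531. ,  65.2]), np.float64(0.142))
plate 0.73 (array([594.7,  80.8]), np.float64(0.313))
25 [[394.0, 304.0], [182.0, 209.0]]
30 [[395.0, 292.0], [183.0, 197.0]]
35 [[396.0, 280.0], [183.0, 186.0]]
```

View pics/g.png

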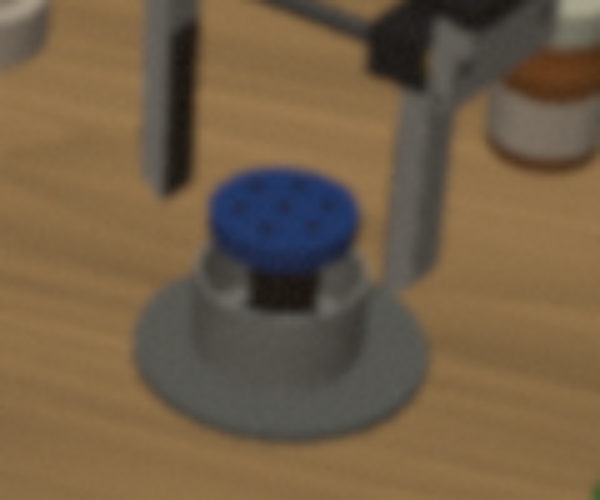

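The picture shows the ring standing on the foot at about (280,320). The blue plate lies flat on the post at (285,212), above the ring. The open fingers straddle it with their tips at about 50 mm, just below the plate. I'll grip it.

Call:
{"op": "jog_arm", "data": {
  "targets": [
    [[94,0,0,1,0,0,0],[60,0,0,0,0,0,0],[48,0,0,0,0,0,0],[48,0,0,0,0,0,0],[48,0,0,0,0,0,0],[48,0,0,0,0,0,0],[48,0,0,0,0,0,0],[48,0,0,0,0,0,0],[48,0,0,0,0,0,0],[48,0,0,0,0,0,0],[48,0,0,0,0,0,0],[48,0,0,0,0,0,0]]
  ]
}}

```text
clock: 13.95
ee_pos: [529.3, 66.9, 17.2]
orientation: [-0.0, 0.165, 0.986, -0.0]
wrist_force: [0.1, -0.6, -0.2]
grip_width: 53.8
```

Run:
```python
from h import *
f=ctrl.grab_frame("scene");show()
save(f,"i.png",(310,190,430,290),5)
```

```text
{'clock': 14.0, 'ee_pos': [529.28, 66.89, 17.176], 'orientation': [-0.0, 0.165, 0.986, -0.0], 'wrist_force': [0.898, 0.268, -0.503], 'grip_width': 54.387, 'joint_positions': [-0.663, 0.444, 0.517, 2.076, -0.335, 0.702, 1.311]}
```

View pics/i.png

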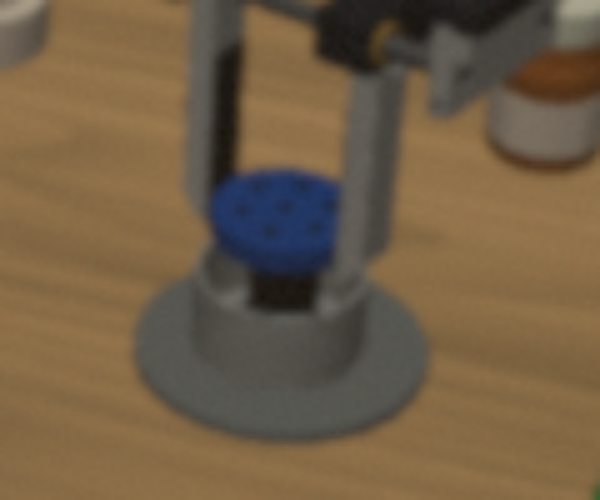

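The plate is held level between the pads at (275,210), and the ring still stands on the foot. I'll lift and carry it to the tray.

Call:
{"op": "jog_arm", "data": {
  "targets": [
    [[45,0,0,-3,0,0,0],[45,0,0,-6,0,0,0],[45,0,0,-10,0,0,0],[45,0,0,-14,0,0,0],[45,0,0,-14,0,0,0],[45,0,0,-10,0,0,0],[45,2,6,-3,0,0,0],[45,4,12,0,0,0,0],[45,6,18,0,0,0,0],[45,7,21,0,0,0,0],[45,7,21,0,0,0,0],[45,7,21,0,0,0,0]]
  ]
}}

```text
clock: 15.0
ee_pos: [529.6, 173.6, 76.5]
orientation: [-0.0, 0.165, 0.986, -0.0]
wrist_force: [-0.5, -0.1, -0.9]
grip_width: 54.5
```

Call:
{"op": "jog_arm", "data": {
  "targets": [
    [[45,7,21,0,0,0,0],[45,7,21,0,0,0,0],[45,6,20,0,0,0,0],[45,5,16,0,0,0,0],[45,4,12,0,0,0,0],[45,2,6,0,0,0,0],[45,0,0,0,0,0,0],[45,0,0,0,0,0,0]]
  ]
}}

```text
clock: 15.67
ee_pos: [532.3, 271.4, 77.0]
orientation: [-0.0, 0.165, 0.986, -0.0]
wrist_force: [-1.1, -0.1, 0.1]
grip_width: 54.1
```

Run:
```python
from h import *
f=ctrl.grab_frame("scene");show()
save(f,"j.png",(310,170,570,350),3)
```

```text
{'clock': 15.717, 'ee_pos': [532.364, 270.931, 77.076], 'orientation': [-0.0, 0.166, 0.986, -0.0], 'wrist_force': [-0.33, -0.224, -0.392], 'grip_width': 54.469, 'joint_positions': [-0.981, 0.446, 0.52, 1.895, -0.282, 0.874, 0.917]}
```

View pics/j.png

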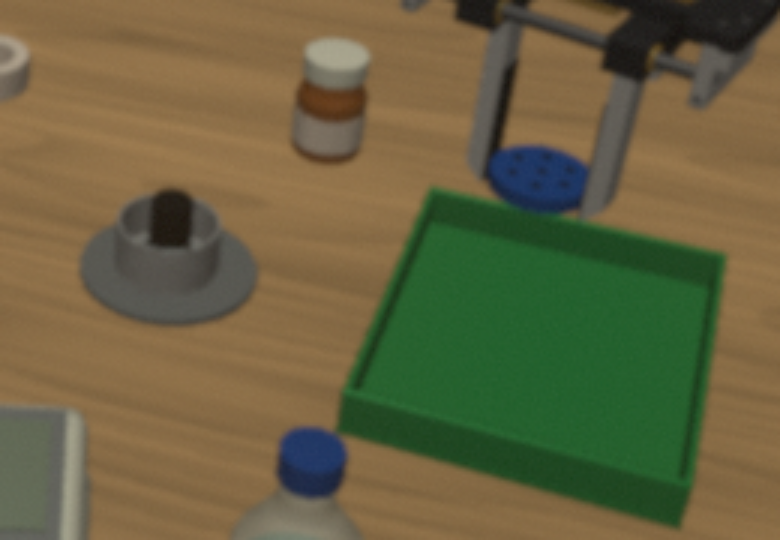

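The plate is held level at (540,178). The ring stands empty around the post at (168,245), with the tray below the plate. I'll lower it.

Call:
{"op": "jog_arm", "data": {
  "targets": [
    [[45,0,0,8,0,0,0],[45,0,0,14,0,0,0],[45,0,0,16,0,0,0],[45,0,0,16,0,0,0],[45,0,0,14,0,0,0],[45,0,0,10,0,0,0],[45,0,0,7,0,0,0],[45,0,0,5,0,0,0],[45,0,0,3,0,0,0],[45,0,0,2,0,0,0],[45,0,0,0,0,0,0]]
  ]
}}

```text
clock: 16.63
ee_pos: [532.4, 272.1, -17.8]
orientation: [0.0, 0.165, 0.986, 0.0]
wrist_force: [-0.7, -0.1, 0.4]
grip_width: 54.0
```

Call:
{"op": "jog_arm", "data": {
  "targets": [
    [[45,0,0,1,0,0,0],[45,0,0,1,0,0,0],[45,0,0,1,0,0,0],[45,0,0,0,0,0,0]]
  ]
}}

```text
clock: 16.97
ee_pos: [532.3, 272.2, -20.8]
orientation: [0.0, 0.165, 0.986, 0.0]
wrist_force: [0.2, 0.5, -0.4]
grip_width: 54.3
```

Call:
{"op": "jog_arm", "data": {
  "targets": [
    [[45,0,0,1,0,0,0],[45,0,0,1,0,0,0],[45,0,0,1,0,0,0],[45,0,0,0,0,0,0]]
  ]
}}

```text
clock: 17.3
ee_pos: [532.2, 272.1, -24.0]
orientation: [-0.0, 0.165, 0.986, -0.0]
wrist_force: [0.5, 0.5, -1.0]
grip_width: 54.3
```

Call:
{"op": "jog_arm", "data": {
  "targets": [
    [[45,0,0,1,0,0,0],[45,0,0,0.5,0,0,0],[45,0,0,0,0,0,0]]
  ]
}}

```text
clock: 17.55
ee_pos: [532.3, 272.1, -25.5]
orientation: [-0.0, 0.165, 0.986, -0.0]
wrist_force: [-0.0, 1.1, -0.5]
grip_width: 54.3
```

Call:
{"op": "jog_arm", "data": {
  "targets": [
    [[45,0,0,0.7,0,0,0],[45,0,0,0.7,0,0,0],[45,0,0,0,0,0,0]]
  ]
}}

```text
clock: 17.8
ee_pos: [532.2, 272.1, -26.9]
orientation: [-0.0, 0.165, 0.986, -0.0]
wrist_force: [-1.0, 0.5, -0.6]
grip_width: 54.2
```

Call:
{"op": "jog_arm", "data": {
  "targets": [
    [[45,0,0,0.7,0,0,0],[45,0,0,0.7,0,0,0],[45,0,0,0,0,0,0]]
  ]
}}

```text
clock: 18.05
ee_pos: [532.4, 272.2, -27.5]
orientation: [-0.0, 0.165, 0.986, 0.0]
wrist_force: [-3.7, -1.9, 12.7]
grip_width: 54.3
```

There is contact at 13 N, with at most about 4 mm left under the plate. I'll back off slightly and open.

Call:
{"op": "jog_arm", "data": {
  "targets": [
    [[54,0,0,-0.7,0,0,0],[56,0,0,0,0,0,0],[60,0,0,0,0,0,0],[70,0,0,0,0,0,0],[94,0,0,0,0,0,0],[94,0,0,0,0,0,0],[94,0,0,0,0,0,0],[94,0,0,0,0,0,0],[94,0,0,0,0,0,0],[94,0,0,-3,0,0,0],[94,0,0,-8,0,0,0],[94,0,0,-15,0,0,0]]
  ]
}}

```text
clock: 19.05
ee_pos: [531.5, 271.8, -1.9]
orientation: [-0.001, 0.165, 0.986, -0.001]
wrist_force: [-0.1, -0.2, 0.1]
grip_width: 94.2
```

Call:
{"op": "jog_arm", "data": {
  "targets": [
    [[94,0,0,-25,0,0,0],[94,0,0,-30,0,0,0],[94,0,0,-30,0,0,0],[94,0,0,-30,0,0,0],[94,0,0,-20,0,0,0],[94,0,0,0,0,0,0]]
  ]
}}

```text
clock: 19.55
ee_pos: [534.4, 273.2, 138.5]
orientation: [0.002, 0.165, 0.986, 0.002]
wrist_force: [1.0, 0.5, 0.0]
grip_width: 93.9
```

Run:
```python
from h import *
f=ctrl.grab_frame("scene");show()
for n,r,z,x0 in(("plate_blue","plate",5,[532,272]),("ring_blue","ring",6,[529,67])):
    m=ctrl.silhouettes(f,n)[0]; print(n,m["conf"],fit([f],[m["region"]],MOD[r],x0,z=z))
save(f,"k.png",(310,170,570,350),3)
```

```text
{'clock': 19.6, 'ee_pos': [533.412, 272.939, 136.235], 'orientation': [0.001, 0.165, 0.986, 0.002], 'wrist_force': [0.108, -0.084, -0.953], 'grip_width': 93.512, 'joint_positions': [-1.016, 0.374, 0.556, 1.846, -0.235, 0.982, 0.879]}
plate_blue 0.61 (array([530.8, 269.4]), np.float64(0.029))
ring_blue 0.87 (array([530. ,  65.2]), np.float64(0.055))
```

View pics/k.png

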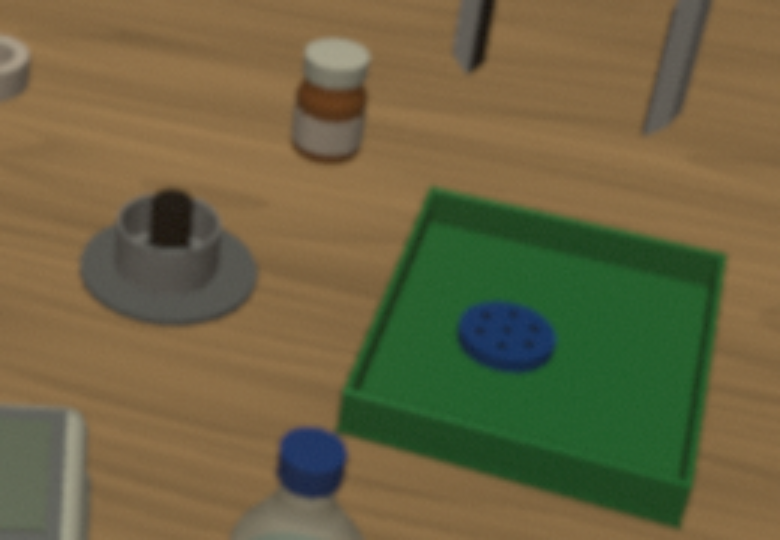

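The plate lies flat on the tray floor at (507,335), and the ring stands on the foot around the post at (168,245). The gripper is well clear, so I'll hand in.

```bash
python3 -c "
from rig import ctrl
print(ctrl.hand_in())"
```

```text
the job is handed in; nothing more can be done
None
```

I set the ring with the blue plate over the post onto the foot, lifted the freed plate off from above, laid it in the green tray and handed in. The last state reading before hand-in was at 19.6 s of the 56 s allowed.

**Last checks:**
- **Plate:** the final picture shows it lying flat on the tray floor. The scene-camera fit puts it at about (531, 269) mm, with the tray centre at (532, 289).
- **Ring:** it stands upright on the foot around the post. The fit puts it at about (530, 65) mm, with the stand at (529, 67).
- **Gripper:** it was well above the tray and touching nothing.

**What failed or disagreed:**
- **Finger height:** the tips sat about 30 mm higher than the reported TCP (triangulated, then confirmed by contact). The first grasp therefore closed on air just above the rim. I worked with that offset from then on.
- **Plate fit on the post:** the silhouette fit was unusable there (it gave x of about 595 mm), so I relied on the picture instead.
- **Plate release:** the fingertips rest on the floor before the plate does, so it was let go about 4 to 5 mm above the tray floor, well under the 30 mm limit.
- **Forces:** the highest wrist forces I saw were about 23 N seating the ring and 13 N at the tray.

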